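# Clamp a filter cube in the ratchet clamp

## Task

Stand the filter cube on the nest of the ratchet clamp, squarely against the anvil, and let go of it. Then pump the clamp's trigger, squeezing it right up to the fixed handle and letting it come right back, until the pad bears on the cube; if the pad only just touches, give one more stroke, but do not pump on, for more than two strokes past first contact may crush the cube. Advance the ram by the trigger alone, without touching ram or pad, leave the other things on the desk where they are, and finish while still holding the trigger squeezed against the handle, with the cube gripped between pad and anvil.

Things in the scene. Friction and masses are not known exactly. Their poses are not given: they have to be found in the camera images.
- cube_center (a point): Centre of the loose filter cube: a black cube 34 x 34 x 35 mm high with round glass windows on some faces, about 50 to 90 g, standing on the desk (centre 17 mm up). Axes along its edges, z up. Any side may face the pad, and it may be gripped on any two opposite upright sides.
- bench_clamp: Grey ratchet clamp fixed to the desk, 260 x 66 mm. Origin: on the desk under its middle; +x is the way the ram advances, towards the anvil (roughly to the robot's left); z up. Anvil: upright steel block at x = 95 to 112 mm, 56 mm wide, top 54 mm above the desk. Fixed handle: upright black grip at x = -59 to -45 mm, 28 mm wide, top 101 mm above the desk, on a steel head 48 mm high.
- seat (a point): Where the cube's centre (cube_center) is when it stands on the nest home against the anvil: clamp frame x = 78, y = 0, 29.5 mm above the desk. Axes as the clamp's: +x points into the anvil. Nest: the open stretch of the 12 mm thick base plate between anvil and pad (52 to 71 mm apart at the start), with a thin black mat.
- squeeze (a point): Midway between the outer faces of handle and fully squeezed trigger, 80 mm above the desk; axes as the clamp's. Along the clamp's x the handle's outer face is 17 mm ahead of it, the trigger's 17 mm behind when squeezed, 27 when released. Fingers closing evenly along x about this point bring the trigger home; up to 4 mm farther towards the handle is harmless, 3 mm the other way stops it short.
- trigger (a joint): Travel of the trigger along the clamp's +x towards the handle, from rest (0) to its stop (0.010 m). Its spring pushes it back with 2 to 5 N; 8 to 20 N drive it. Each full stroke (beyond 0.008, then back below 0.002) advances the ram by one rung, 6 mm (the first by 3 to 10 mm); the ram stays there when the trigger is let back.
- trigger_plate: The trigger: upright black plate 12 mm thick and 28 mm wide, 61 to 101 mm above the desk, behind the handle (on the side away from the anvil). Origin lies at the clamp's origin shifted by the trigger's travel.
- ram (a joint): How far the ram has advanced, m (0 to 0.058; 0.003 to 0.022 at the start). The pad's face is at clamp x = 0.021 + ram - pad_spring.
- ram_bar: The ram: steel bar 12 x 12 mm with a rack of rungs on top, carrying the spring plunger and the round pad at its front. Axis 29.5 mm above the desk, held by friction of 7 N. Origin lies at the clamp's origin shifted by the ram's travel. Not to be touched.
- pad_spring (a joint): How far the pad is pushed back on its spring, m: 0 while it is free, up to 0.026. Force on the cube is 0.3 N plus 0.3 N per mm, so a stroke after contact adds 6 mm and 1.8 N. Pushing the cube along the nest takes up to 1 N (0.003), so aim for 0.004 or more for a firm hold; beyond 0.022 the cube counts as crushed.
- pad: Round rubber pad, 26 mm across, at the ram's front end, its axis 29.5 mm above the desk. Origin lies at the clamp's origin shifted by ram less pad_spring.
- canister: Bystander: round white screw canister with black lid, 42 mm across, 46 mm high; origin under its middle.
- coverslip_box: Bystander: small box 30 x 30 x 23 mm high with a coloured lid; origin under its middle.
- dish: Bystander: flat clear culture dish, 61 mm across, 15 mm high; origin under its middle.
- slide_pack: Bystander: cardboard pack 30 x 80 x 21 mm high; origin under its middle.
Mind the look-alikes: they are no part of the job. Leave any orange, pink or purple look-alike of the part that bears cube_center alone.

How it is judged:
By the outcome, as a careful person would: the job done as asked, in the order asked, and still so for the second after the job is handed in, while the arm keeps its last pose, push and grip.
It also fails if it takes over 53 s, if anything falls off the work surface, if the arm or the gripper's body presses on something with over 40 N, if the wrist force passes 120 N, or if a joint passes its speed limit or range.

## Robot

A 6-joint arm with a two-finger parallel gripper is mounted at the origin on a cart in front of the work surface, level with it; the furniture and walls round the work are solid. World frame = base frame: x ahead of the robot, y to its left, z up, the work surface at z = 0. Lengths are in m, angles in degrees, forces in N, time in s.
With the tool pointing down it reaches from about 0.35 to 0.875 m from the base axis. Payload 4.2 kg.
Tool frame: the origin (TCP) lies between the finger pads; the fingertips stand 19 mm ahead of it and the grasp point (between the pads) is the TCP; z points along the fingers, y is the line along which they close (so a half turn about z gives the same grasp; the last joint's range is limited). The gripper opens to 87 mm and grips with 3 to 60 N. Pads are 19 mm wide; open, the fingers measure 117 mm over their backs; the gripper's body (75 mm by 190 mm) begins 51 mm behind the grasp point.
Start: joints at [88.9, 22.042, 0.453, 0, -68.411, -14.817], TCP at [0.171, 0.601, 0.242] pointing down, gripper open.
Joint ranges: [-179.83, 179.83], [-69.29, 118.12], [-61.27, 80.66], [-181.25, 117.63], [-171.15, -9.14], [-177.46, 177.46]. Speed limits (degrees/s): [159.86, 159.86, 180, 180, 180, 180].

## Interface

Orientations are given as a 3x3 rotation matrix whose columns are the frame's x, y, z axes.
In Python, from workcell import bot, eyes gives the robot as it stands.
- The arm moves only by the tool step_arm, never from a script. Its argument "steps" is a list that holds one entry, the list of rows, each a list of 6 numbers: the shift along the tool's x, y, z scaled (see below), then the turn, a rotation vector about the tool's x, y, z scaled (see below). A call has 1 to 8 rows; each row is the pose to reach, as a shift and turn from the pose commanded when the call began, along the tool's axes at that moment, turning the shorter way round; what a row does not reach only later rows make up. The controller multiplies each number of a shift by 0.08 m and each number of a turn by pi rad. A row lasts 1/8 s, in which the tool goes at most 62.5 mm and 10.7 degrees, less where a joint would pass 70% of its speed; a pose out of reach is approached as far as the arm can. A call with a number of a shift or a turn outside -1 to 1 is refused whole. A call with a gripper value outside its range is refused whole. "fingers" is the closure, from -1 (fully open) to 1 (shut), so that 0 is half open, set as the call begins (left out, the last holds). The fingers move at their own pace and stop on an object; "squeeze" is the grip in N (left out, the last holds). Time passes only in rows, so rows that repeat a pose let the fingers close. It gives the time, the measured TCP pose, the force, the opening and the grip force at its end, in the units of the state.
- bot.state(): the state, without advancing time (a new reading comes with each control period).
- eyes.snapshot(name): name is "side" or "top" or "wrist"; returns a dict with "frame" (420x560x3 uint8, red, green, blue), "range_z" (420x560 float32, m along the optical axis (not along the pixel's ray), 0 where there is no reading), "K" (3x3 intrinsics, pixels), "k1" (the pictures are not rectified: a ray, as slopes to the right and down, at radius r is drawn at 1 + k1 r^2 times it, then the intrinsics apply), "eye" and "rotation" of the camera in the world; the wrist camera has in their place "mount" (4x4, takes a point from camera to tool coordinates, whose origin is the TCP and whose axes are the flange's). Camera axes: x right, y down, z forward; pixel columns grow to the right and rows downward; lengths in m; the calibration is good to about 2 mm. A picture is of the moment at which its call begins: read the wrist's pose just before it.
- bot.finish_job(): hands the job in; it is judged then, once.
The state is a dict: "t": time; "joint_pos": joint angles; "dq": joint speeds; "effort": joint torques, N m; "tool_pos": TCP position; "ee_rot": TCP orientation; "contact_force": force on the tool from outside, world axes, zero at the start; "torque": the same for the moment, N m; "width": opening from 0.0 (shut) to 1.0 (fully open); "grip_force": force on a finger pad.
Only numpy, scipy, OpenCV 4.12 (cv2) and the standard library are available. Lean on these libraries where they do the work, as an engineer would, in place of code of your own. Each camera call takes 0.05 s, during which the arm holds its last target. There are 200 camera calls.

## Working session

There is one attempt and no reset: what is moved stays moved. The work goes in short steps, Python scripts to look and compute and a tool call to move; the robot and the scene stay as the last step left them, time stands still between calls to the robot, and variables do not carry over. Pictures are saved under pics/ and viewed, at most 10 in all, crops included, and the job is handed in when it is done.

Besides the shell and the picture viewer there is one more tool, called as name(argument=value, ...), one argument or row to a line, values as JSON. step_arm: Moves the arm, as the interface text tells. Its arguments: {"type":"object","properties":{"steps":{"type":"array","items":{"type":"array","items":{"type":"array","items":{"type":"number","minimum":-1,"maximum":1}}}},"fingers":{"type":"number"},"squeeze":{"type":"number"}},"required":["steps"]}

```bash
ls && mkdir -p pics && python3 - <<'E'
from workcell import bot, eyes
import cv2, numpy as np
s=bot.state(); print({k:np.round(v,3).tolist() for k,v in s.items()})
for n in ["top","side","wrist"]:
    d=eyes.snapshot(n); np.savez(f"{n}0.npz",**d)
    cv2.imwrite(f"pics/{n}0.png",d["frame"][:,:,::-1])
    print(n,d["K"].tolist(),d["k1"],[ (k,np.round(d[k],4).tolist()) for k in ("eye","rotation","mount") if k in d])
E
```

```text
pics
{'t': 0.0, 'joint_pos': [88.9, 22.091, 0.381, -0.03, -68.413, -14.818], 'dq': [0.004, -0.081, 0.084, -0.03, 0.084, 0.06], 'effort': [0.0, -39.066, 18.74, 4.22, 0.011, -0.0], 'tool_pos': [0.171, 0.601, 0.24], 'ee_rot': [[0.962, -0.274, -0.001], [-0.274, -0.962, -0.002], [0.0, 0.002, -1.0]], 'contact_force': [0.598, -0.253, 0.019], 'torque': [-0.041, 0.047, 0.035], 'grip_force': 0.0, 'width': 1.0}
top [[401.00005904569696, 0.0, 284.4505651606503], [0.0, 401.00005904569696, 213.60166758590046], [0.0, 0.0, 1.0]] -0.06050069688583025 [('eye', [0.3743, 0.0678, 1.0658]), ('rotation', [[0.0129, -0.9877, 0.1559], [-0.9999, -0.0114, 0.0105], [-0.0086, -0.1561, -0.9877]])]
side [[494.256672690502, 0.0, 275.2965702930334], [0.0, 494.256672690502, 203.02030603709565], [0.0, 0.0, 1.0]] 0.01718174953660594 [('eye', [0.1516, 1.3234, 0.65]), ('rotation', [[-0.9588, -0.1061, 0.2636], [-0.2841, 0.3796, -0.8804], [-0.0067, -0.919, -0.3941]])]
wrist [[368.754656370863, 0.0, 285.000004017403], [0.0, 368.754656370863, 209.21129172494545], [0.0, 0.0, 1.0]] 0.003816601484584093 [('mount', [[-0.0004, -0.967, -0.2546, 0.0683], [1.0, -0.0005, 0.0004, 0.001], [-0.0006, -0.2546, 0.967, -0.1426], [0.0, 0.0, 0.0, 1.0]])]
```

View pics/top0.png

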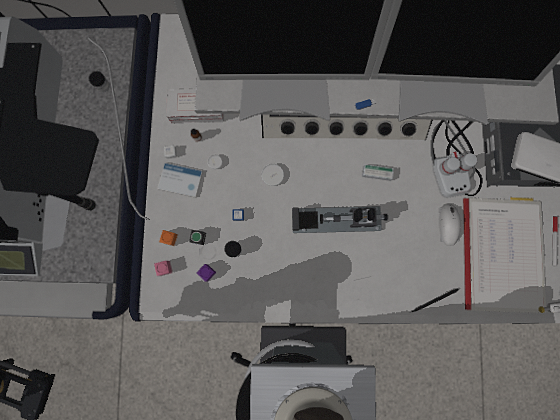

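View pics/side0.png

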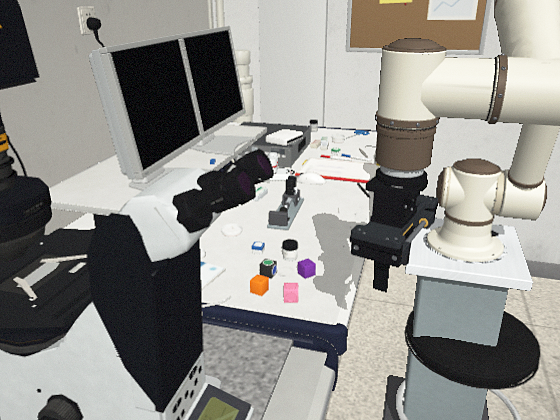

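The top view shows the black cube with a green window at about (197,237). The orange, pink and purple look-alikes are at (167,237), (163,268) and (206,272), and the canister lid is at (232,248). The clamp spans (293–385, 219) with its anvil end to the left. The side view shows the cube at about (268,268), and the arm is clear of the desk to the left. I'll locate the cube and clamp roughly, then look from closer with the wrist camera.

```bash
cat > h.py <<'E'
import numpy as np, cv2
from workcell import bot, eyes
def snap(n):
    s=bot.state(); d=eyes.snapshot(n)
    if n=="wrist":
        T=np.eye(4); T[:3,:3]=s["ee_rot"]; T[:3,3]=s["tool_pos"]; W=T@d["mount"]
        d["eye"],d["rotation"]=W[:3,3],W[:3,:3]
    return d
def rays(d,px):
    p=cv2.undistortPoints(np.float64(px).reshape(-1,1,2),np.float64(d["K"]),np.array([float(d["k1"]),0,0,0]))[:,0]
    return np.c_[p,np.ones(len(p))]@np.asarray(d["rotation"]).T
def onplane(d,px,z):
    r=rays(d,px); return d["eye"]+r*((z-d["eye"][2])/r[:,2])[:,None]
def proj(d,P):
    c=(np.atleast_2d(P)-d["eye"])@d["rotation"]
    return cv2.projectPoints(c,np.zeros(3),np.zeros(3),np.float64(d["K"]),np.array([float(d["k1"]),0,0,0]))[0][:,0]
def move(goal,R=None):
    "numbers for step_arm: shift/0.08 and turn/pi in tool axes, from the measured pose"
    s=bot.state(); E=np.array(s["ee_rot"]); sh=E.T@(np.array(goal)-s["tool_pos"])/0.08
    tr=np.zeros(3) if R is None else cv2.Rodrigues(E.T@R)[0][:,0]/np.pi
    return np.round(sh,4),np.round(tr,4)
def Rdown(a):
    "tool down, closing axis y at world angle a (deg)"
    a=np.deg2rad(a); y=np.array([np.cos(a),np.sin(a),0]); z=np.array([0,0,-1.]); return np.c_[np.cross(y,z),y,z]
E
python3 - <<'E'
from h import *
d=dict(np.load("top0.npz"))
print("cube",onplane(d,[[197,237]],.035)); print("decoys,lid,whitebox",onplane(d,[[167,237],[206,272],[163,268],[232,248],[238,214]],.035))
print("clamp L,R",onplane(d,[[293,219],[385,219]],.03))
f=d["frame"]; cv2.imwrite("pics/topc.png",cv2.resize(f[190:290,150:400][:,:,::-1],None,fx=3.2,fy=3.2,interpolation=cv2.INTER_CUBIC))
# view pose: cube at image centre, tool down, camera ~0.3 above
for n,t in (("view",[.44,.27,.24]),): print(n,move(t))
E
```

```text
cube [[0.47306513 0.30468502 0.035     ]]
decoys,lid,whitebox [[0.47197336 0.38334715 0.035     ]
 [0.38356338 0.27751144 0.035     ]
 [0.39184562 0.38933424 0.035     ]
 [0.44586081 0.21270877 0.035     ]
 [0.53462134 0.19991352 0.035     ]]
clamp L,R [[ 0.52385648  0.05639461  0.03      ]
 [ 0.52660533 -0.18413191  0.03      ]]
view (array([4.3642, 3.0528, 0.0143]), array([0., 0., 0.]))
```

View pics/topc.png

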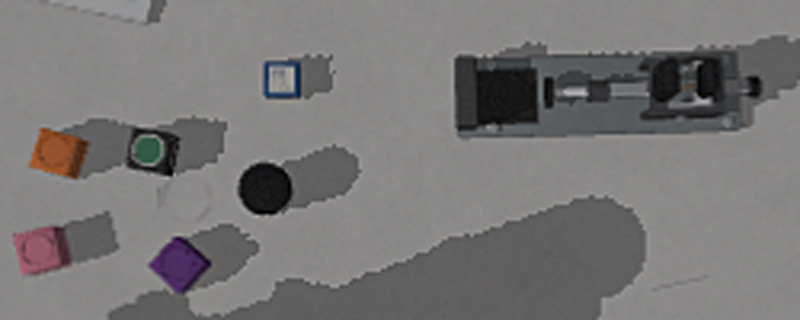

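The close-up shows the cube at crop (152,150) with its window facing up. The clamp's dark nest mat is at (507,95), the anvil at (465,95), and the handle and trigger at about (665–710,80). I'm moving over to look with the wrist camera.

step_arm(
  steps=[
    [[0.43,0.26,-0.02,0,0,0],[0.86,0.52,-0.04,0,0,0]],
  ],
  fingers=-1,
)

```text
t: 0.4
tool_pos: [0.2264, 0.5414, 0.2441]
ee_rot: [[0.962, -0.273, -0.0], [-0.273, -0.962, -0.001], [0.0, 0.001, -1.0]]
contact_force: [1.1, 1.1, -0.7]
width: 1.001
grip_force: 0.0
```

step_arm(
  steps=[
    [[0.43,0.26,-0.02,0,0,0],[0.86,0.52,-0.04,0,0,0]],
  ],
)

```text
t: 0.65
tool_pos: [0.2815, 0.4821, 0.2477]
ee_rot: [[0.962, -0.274, -0.0], [-0.274, -0.962, -0.001], [-0.0, 0.001, -1.0]]
contact_force: [0.8, 0.2, 0.1]
width: 1.002
grip_force: 0.0
```

step_arm(
  steps=[
    [[0.43,0.26,-0.02,0,0,0],[0.86,0.52,-0.04,0,0,0]],
  ],
)

```text
t: 0.9
tool_pos: [0.3363, 0.4232, 0.251]
ee_rot: [[0.962, -0.274, -0.0], [-0.274, -0.962, -0.0], [-0.0, 0.0, -1.0]]
contact_force: [0.3, 0.3, -0.7]
width: 0.998
grip_force: 0.0
```

step_arm(
  steps=[
    [[0.43,0.26,-0.02,0,0,0],[0.86,0.52,-0.04,0,0,0]],
  ],
)

```text
t: 1.15
tool_pos: [0.391, 0.3643, 0.2542]
ee_rot: [[0.962, -0.274, -0.0], [-0.274, -0.962, -0.0], [-0.0, 0.0, -1.0]]
contact_force: [0.1, 0.9, -0.5]
width: 1.001
grip_force: 0.0
```

step_arm(
  steps=[
    [[0.43,0.26,-0.02,0,0,0],[0.86,0.52,-0.04,0,0,0]],
  ],
)

```text
t: 1.4
tool_pos: [0.4458, 0.3055, 0.2574]
ee_rot: [[0.962, -0.274, -0.0], [-0.274, -0.962, -0.0], [-0.0, 0.0, -1.0]]
contact_force: [1.0, 0.5, -0.4]
width: 0.995
grip_force: 0.0
```

step_arm(
  steps=[
    [[0.43,0.26,-0.02,0,0,0],[0.86,0.52,-0.04,0,0,0],[0.86,0.52,-0.04,0,0,0]],
  ],
)

```text
t: 1.78
tool_pos: [0.501, 0.246, 0.2603]
ee_rot: [[0.961, -0.278, -0.001], [-0.278, -0.961, -0.001], [-0.0, 0.001, -1.0]]
contact_force: [-0.1, 0.7, -0.5]
width: 0.998
grip_force: 0.0
```

```bash
python3 - <<'E'
from h import *
d=snap("wrist"); np.savez("w1.npz",**d); cv2.imwrite("pics/w1.png",d["frame"][:,:,::-1])
s=bot.state(); print(s["t"],s["tool_pos"],np.round(s["ee_rot"],4).tolist(),s["contact_force"]); print(move([.54,.05,.25],Rdown(91)),move([.54,.05,.25],Rdown(-89)))
E
```

```text
1.825 [0.50021902 0.24685017 0.26024338] [[0.961, -0.2766, -0.0009], [-0.2766, -0.961, -0.0004], [-0.0008, 0.0006, -1.0]] [-0.50100137 -0.41734467  0.80460666]
(array([1.1586, 2.227 , 0.1286]), array([ 4.000e-04, -2.000e-04,  9.052e-01])) (array([1.1586, 2.227 , 0.1286]), array([ 0.0002,  0.0003, -0.0948]))
```

View pics/w1.png

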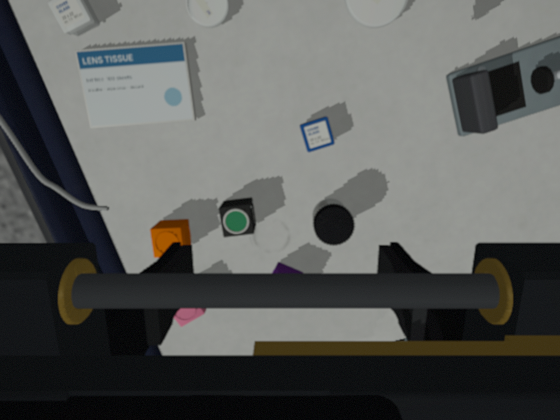

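The wrist view shows the cube at (238,217), with its lens face at (236,221), well clear of the canister at (333,224) and the orange cube at (171,239). The clamp's anvil end is at (475,102). Next is a second view, square to the clamp, that keeps both cube and clamp in sight.

step_arm(
  steps=[
    [[0.2,0.38,0.02,0,0,0],[0.39,0.74,0.04,0,0,0]],
  ],
)

```text
t: 2.08
tool_pos: [0.5131, 0.1825, 0.2573]
ee_rot: [[0.962, -0.272, -0.001], [-0.272, -0.962, -0.0], [-0.0, 0.0, -1.0]]
contact_force: [0.2, 0.4, -0.6]
width: 1.001
grip_force: 0.0
```

step_arm(
  steps=[
    [[0.2,0.38,0.02,0,0,0],[0.39,0.74,0.04,0,0,0]],
  ],
)

```text
t: 2.33
tool_pos: [0.5269, 0.1168, 0.2542]
ee_rot: [[0.962, -0.273, -0.0], [-0.273, -0.962, 0.0], [-0.0, -0.0, -1.0]]
contact_force: [0.4, -0.6, -0.1]
width: 1.001
grip_force: 0.0
```

step_arm(
  steps=[
    [[0.2,0.38,0.02,0,0,-0.048],[0.39,0.74,0.04,0,0,-0.095],[0.39,0.74,0.04,0,0,-0.095],[0.39,0.74,0.04,0,0,-0.095]],
  ],
)

```text
t: 2.82
tool_pos: [0.5409, 0.0522, 0.2511]
ee_rot: [[1.0, 0.02, -0.0], [0.02, -1.0, 0.0], [-0.0, -0.0, -1.0]]
contact_force: [0.3, 0.3, 0.3]
width: 0.997
grip_force: 0.0
```

```bash
python3 - <<'E'
from h import *
d=snap("wrist"); np.savez("w2.npz",**d); cv2.imwrite("pics/w2.png",d["frame"][:,:,::-1])
s=bot.state(); print(s["t"],s["tool_pos"],np.round(s["ee_rot"],4).tolist(),s["contact_force"])
for n in ("w1","w2"):
    d=dict(np.load(n+".npz")); print(n, proj(d,[[.473,.305,.035]]))
d=dict(np.load("w1.npz"))
for u,v in ((272,237),(272,222),(300,230),(238,217),(333,224)):
    z=d["range_z"][v,u]; print((u,v),np.round(d["eye"]+rays(d,[[u,v]])[0]*z,3))
E
```

```text
2.875 [0.54096992 0.05243548 0.25117115] [[0.9998, 0.0211, 0.0], [0.0211, -0.9998, 0.0002], [0.0, -0.0002, -1.0]] [-0.87244598 -0.24580509  0.65908207]
w1 [[236.72882127 222.80225655]]
w2 [[ 37.44660728 243.39966235]]
(272, 237) [ 0.436  0.279 -0.   ]
(272, 222) [0.454 0.274 0.   ]
(300, 230) [0.436 0.245 0.   ]
(238, 217) [0.478 0.302 0.034]
(333, 224) [0.448 0.21  0.047]
```

View pics/w2.png

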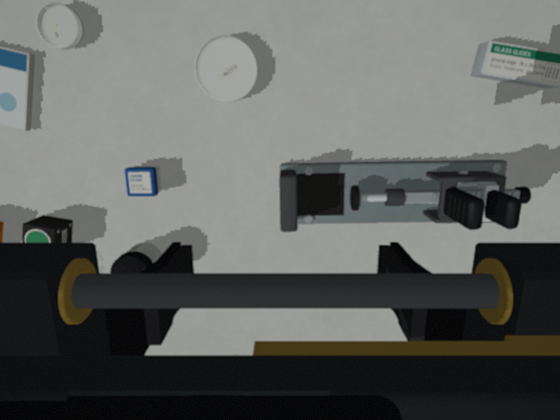

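The square view shows the clamp: base corners at about (280,163), (505,161) and (283,230), anvil top at (288,201), mat at (320,195) and pad at (354,197). The handle top is at (462,208) and the trigger top at (503,209). I'll enlarge the clamp and cube together to pick edges.

```bash
python3 - <<'E'
import cv2,numpy as np
a=cv2.imread("pics/w2.png")[150:240,265:535]; b=cv2.imread("pics/w1.png")[185:255,205:275]; c=cv2.imread("pics/w1.png")[60:150,430:560]
A=cv2.resize(a,None,fx=2.9,fy=2.9,interpolation=cv2.INTER_CUBIC)
B=cv2.resize(b,None,fx=4.6,fy=4.6,interpolation=cv2.INTER_CUBIC); C=cv2.resize(c,None,fx=3.5,fy=3.5,interpolation=cv2.INTER_CUBIC)
o=np.zeros((595,790,3),np.uint8); o[:A.shape[0],:A.shape[1]]=A; o[265:265+B.shape[0],:B.shape[1]]=B; o[265:265+C.shape[0],330:330+C.shape[1]]=C
cv2.imwrite("pics/z1.png",cv2.convertScaleAbs(o,alpha=1.6,beta=15))
# base plate: hue/sat stats
im=cv2.imread("pics/w2.png"); hsv=cv2.cvtColor(im,cv2.COLOR_BGR2HSV)
for p in ((300,166),(400,216),(450,170),(288,180),(250,200)): print(p,hsv[p[1],p[0]])
im=cv2.imread("pics/w1.png"); hsv=cv2.cvtColor(im,cv2.COLOR_BGR2HSV)
for p in ((225,205),(250,205),(236,221),(260,200),(215,215),(210,200)): print(p,hsv[p[1],p[0]])
E
```

```text
(300, 166) [93 30 77]
(400, 216) [ 95  26 107]
(450, 170) [90 26 68]
(288, 180) [110  12  62]
(250, 200) [ 38   7 156]
(225, 205) [90 15 17]
(250, 205) [70 18 42]
(236, 221) [ 75 155 102]
(260, 200) [ 38  10 107]
(215, 215) [ 45   5 107]
(210, 200) [ 45   5 106]
```

View pics/z1.png

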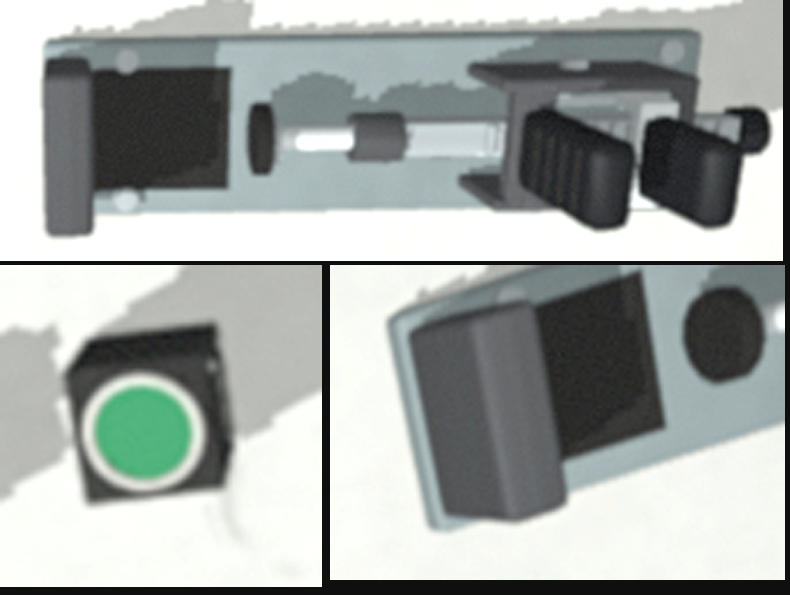

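The enlargement shows the anvil's nest-side top edge in both views: w2 (296.7,170.7)–(296.7,230.7) and w1 (487.1,70.6)–(497.7,128.6). It also shows the base's far edge and the cube's top face in w1. I'll triangulate from these.

```bash
cat >> h.py <<'E'
def tri(d1,p1,d2,p2):
    a,b=rays(d1,[p1])[0],rays(d2,[p2])[0]; o1,o2=np.array(d1["eye"]),np.array(d2["eye"])
    t=np.linalg.lstsq(np.c_[a,-b],o2-o1,rcond=None)[0]; A,B=o1+a*t[0],o2+b*t[1]; return (A+B)/2,np.linalg.norm(A-B)
def centroid(m):
    n,l,s,c=cv2.connectedComponentsWithStats(m.astype(np.uint8)); i=1+np.argmax(s[1:,4]); return c[i],s[i]
def green(d):
    h=cv2.cvtColor(d["frame"],cv2.COLOR_RGB2HSV); return centroid((h[...,0]>60)&(h[...,0]<90)&(h[...,1]>110)&(h[...,2]>50))
E
python3 - <<'E'
from h import *
w1,w2,top,side=[dict(np.load(n+".npz")) for n in ("w1","w2","top0","side0")]
g1,g2=green(w1),green(w2); print("green",g1,g2)
print("lens tri",tri(w1,g1[0],w2,g2[0]), "w1 plane",onplane(w1,[g1[0]],.035), "w2 plane",onplane(w2,[g2[0]],.035))
c=onplane(w1,[[205+x/4.6,185+(y-265)/4.6] for x,y in ((88,503),(67,378),(217,360),(228,487))],.035)
print("cube corners",c.round(4).tolist(),"c",c.mean(0))
e=np.diff(np.r_[c,c[:1]],axis=0)[:,:2]; print("len",np.linalg.norm(e,axis=1),"ang",np.rad2deg(np.arctan2(e[:,1],e[:,0]))%90)
P=[]
for a,b in (((487.1,70.6),(296.7,170.7)),((497.7,128.6),(296.7,230.7))):
    p,q=tri(w1,a,w2,b); P.append(p); print("anvil edge",p.round(4),q.round(4),onplane(w1,[a],.054).round(4),onplane(w2,[b],.054).round(4))
b=onplane(w2,[[281.2,164.5],[505.7,161.4],[423.6,222.4],[265+50/2.9,150+212/2.9]],.012); print("base",b.round(4).tolist()); v=b[1]-b[0]; print("len",np.linalg.norm(v),"ang of -x",np.rad2deg(np.arctan2(v[1],v[0])))
E
```

```text
green (array([235.60738255, 220.89932886]), array([226, 212,  20,  19, 298], dtype=int32)) (array([533.45535714,  53.57738095]), array([491,  44,  69,  19, 336], dtype=int32))
lens tri (array([0.59497139, 0.18008126, 0.5837309 ]), np.float64(0.03496221753690982)) w1 plane [[0.47529143 0.30547851 0.035     ]] w2 plane [[ 0.66429496 -0.17057399  0.035     ]]
cube corners [[0.4621, 0.3225, 0.035], [0.4915, 0.3176, 0.035], [0.4861, 0.284, 0.035], [0.4569, 0.2906, 0.035]] c [0.47415177 0.30366373 0.035     ]
len [0.02977989 0.03398459 0.02995266 0.03232516] ang [80.52322471 80.86246468 77.34829144 80.65514285]
anvil edge [0.5527 0.0401 0.0466] 0.0056 [[0.5503 0.0431 0.054 ]] [[0.5566 0.0409 0.054 ]]
anvil edge [0.4967 0.0391 0.0503] 0.0006 [[0.4971 0.0409 0.054 ]] [[0.4982 0.0393 0.054 ]]
base [[0.5563, 0.0557, 0.012], [0.564, -0.1763, 0.012], [0.4966, -0.0991, 0.012], [0.4928, 0.0535, 0.012]]
len 0.23212243565438298 ang of -x -88.0830932265558
```

```bash
python3 - <<'E'
from h import *
w1,w2=[dict(np.load(n+".npz")) for n in ("w1","w2")]
f=w2["frame"].copy(); f[:,100:]=0; w2["frame"]=f; g2=green(w2); print(g2, tri(w1,green(w1)[0],w2,g2[0]))
s=bot.state(); print(np.round(s["joint_pos"],1), move([.4745,.3045,.13],Rdown(-9.5)))
E
```

```text
(array([ 36.46315789, 237.69473684]), array([ 27, 232,  21,  11, 190], dtype=int32)) (array([0.47665802, 0.30621457, 0.03313738]), np.float64(0.0036451814126046535))
[ 22.6  13.7 -10.2  -0.  -66.1  68.6] (array([-0.7643, -3.1673,  1.5154]), array([-1.000e-04, -1.000e-04, -4.405e-01]))
```

step_arm(
  steps=[
    [[-0.1,-0.4,0.1,0,0,0],[-0.19,-0.79,0.2,0,0,0]],
  ],
)

```text
t: 3.12
tool_pos: [0.5242, 0.1159, 0.2351]
ee_rot: [[1.0, 0.021, 0.0], [0.021, -1.0, 0.0], [0.001, -0.0, -1.0]]
contact_force: [-0.1, -0.6, -0.4]
width: 1.0
grip_force: 0.0
```

step_arm(
  steps=[
    [[-0.1,-0.4,0.1,0,0,0],[-0.19,-0.79,0.2,0,0,0]],
  ],
)

```text
t: 3.38
tool_pos: [0.5074, 0.1793, 0.2191]
ee_rot: [[1.0, 0.022, 0.0], [0.022, -1.0, 0.0], [0.0, -0.0, -1.0]]
contact_force: [-0.3, 0.6, 0.7]
width: 1.002
grip_force: 0.0
```

step_arm(
  steps=[
    [[-0.1,-0.4,0.1,0,0,0],[-0.19,-0.79,0.2,0,0,0]],
  ],
)

```text
t: 3.62
tool_pos: [0.4907, 0.2422, 0.2031]
ee_rot: [[1.0, 0.022, 0.0], [0.022, -1.0, 0.0], [0.0, -0.0, -1.0]]
contact_force: [0.8, -0.2, -0.3]
width: 0.998
grip_force: 0.0
```

step_arm(
  steps=[
    [[-0.1,-0.4,0.1,0,0,0.05],[-0.19,-0.79,0.2,0,0,0.11],[-0.19,-0.79,0.2,0,0,0.16],[-0.19,-0.79,0.2,0,0,0.22],[-0.19,-0.79,0.2,0,0,0.28]],
  ],
)

```text
t: 4.25
tool_pos: [0.4743, 0.3042, 0.1872]
ee_rot: [[0.651, -0.759, 0.0], [-0.759, -0.651, 0.0], [-0.0, -0.0, -1.0]]
contact_force: [0.3, -0.3, -0.6]
width: 1.0
grip_force: 0.0
```

step_arm(
  steps=[
    [[0,0,0.1,0,0,0.05],[0,0,0.2,0,0,0.11],[0,0,0.4,0,0,0.16],[0,0,0.6,0,0,0.22],[0,0,0.7,0,0,0.28],[0,0,0.7,0,0,0.28],[0,0,0.7,0,0,0.28]],
  ],
  fingers=-0.5,
)

```text
t: 5.12
tool_pos: [0.4751, 0.3037, 0.1317]
ee_rot: [[-0.162, -0.987, 0.001], [-0.987, 0.162, 0.001], [-0.001, -0.001, -1.0]]
contact_force: [0.9, 0.2, 0.1]
width: 0.749
grip_force: 0.0
```

```bash
python3 - <<'E'
from h import *
d=snap("wrist"); np.savez("w3.npz",**d); cv2.imwrite("pics/w3.png",d["frame"][:,:,::-1])
s=bot.state(); print(s["t"],s["tool_pos"],np.round(s["ee_rot"],4).tolist(),s["width"])
g=green(d); print(g,onplane(d,[g[0]],.035)); print(move([.4745,.3045,.13],Rdown(170.5)))
E
```

```text
5.175 [0.47521399 0.3035721  0.13176295] [[-0.1623, -0.9867, 0.0009], [-0.9867, 0.1623, 0.0008], [-0.001, -0.0008, -1.0]] 0.7507143304116939
(array([283.4801061 , 221.50397878]), array([268, 207,  32,  30, 754], dtype=int32)) [[0.47526221 0.30494164 0.035     ]]
(array([-0.01  ,  0.0107,  0.022 ]), array([-0.0002,  0.0003,  0.0009]))
```

View pics/w3.png

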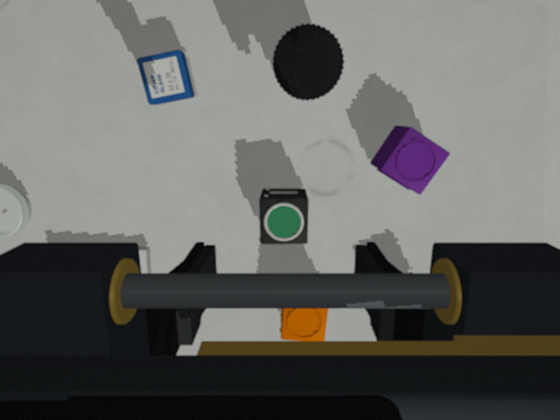

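The cube's lens is centred between the fingers at (283,221), its edges are parallel to the pads, and nothing lies under the finger tips. I'll go down and grip it.

step_arm(
  steps=[
    [[-0.016,0,0.4,0,0,0],[-0.016,0,0.8,0,0,0]],
  ],
)

```text
t: 5.42
tool_pos: [0.4759, 0.3049, 0.0675]
ee_rot: [[-0.163, -0.987, 0.002], [-0.987, 0.163, 0.002], [-0.003, -0.002, -1.0]]
contact_force: [0.6, 0.3, -0.4]
width: 0.75
grip_force: 0.0
```

step_arm(
  steps=[
    [[0,0,0.3,0,0,0],[0,0,0.54,0,0,0],[0,0,0.54,0,0,0]],
  ],
)

```text
t: 5.8
tool_pos: [0.4749, 0.3036, 0.0231]
ee_rot: [[-0.164, -0.986, -0.002], [-0.986, 0.164, -0.002], [0.002, 0.001, -1.0]]
contact_force: [0.9, -0.1, 0.9]
width: 0.749
grip_force: 0.0
```

step_arm(
  steps=[
    [[0,0,0,0,0,0],[0,0,0,0,0,0],[0,0,0,0,0,0],[0,0,0,0,0,0],[0,0,0,0,0,0]],
  ],
  fingers=1,
  squeeze=15,
)

```text
t: 6.42
tool_pos: [0.4756, 0.3043, 0.0244]
ee_rot: [[-0.165, -0.986, 0.001], [-0.986, 0.165, 0.0], [-0.001, -0.0, -1.0]]
contact_force: [-0.6, 0.6, 2.8]
width: 0.377
grip_force: 15.0
```

step_arm(
  steps=[
    [[0,0,-0.3,0,0,0],[0,0,-0.8,0,0,0]],
  ],
)

```text
t: 6.68
tool_pos: [0.4743, 0.303, 0.0869]
ee_rot: [[-0.165, -0.986, -0.003], [-0.986, 0.165, -0.003], [0.004, 0.003, -1.0]]
contact_force: [-0.7, 0.3, -1.8]
width: 0.374
grip_force: 15.0
```

step_arm(
  steps=[
    [[0,0,-0.5,0,0,0],[0,0,-0.8,0,0,0],[0,0,-0.8,0,0,0]],
  ],
)

```text
t: 7.05
tool_pos: [0.476, 0.3048, 0.1537]
ee_rot: [[-0.165, -0.986, 0.003], [-0.986, 0.165, 0.003], [-0.004, -0.002, -1.0]]
contact_force: [0.2, 0.9, -1.5]
width: 0.381
grip_force: 15.0
```

```bash
python3 - <<'E'
from h import *
s=bot.state(); print(s["t"],s["tool_pos"],s["width"],s["grip_force"],s["contact_force"]); print(move([.524,.09,.16],Rdown(-178.4)))
E
```

```text
7.05 [0.47604138 0.30481404 0.15370754] 0.38100564628878497 14.99987848685123 [ 0.18003981  0.88367948 -1.5326519 ]
(array([ 2.5491, -1.0345, -0.0857]), array([-0.0008,  0.0011, -0.0617]))
```

step_arm(
  steps=[
    [[0.43,-0.17,-0.01,0,0,0],[0.85,-0.345,-0.03,0,0,0]],
  ],
)

```text
t: 7.3
tool_pos: [0.4904, 0.2312, 0.1524]
ee_rot: [[-0.164, -0.986, -0.003], [-0.986, 0.164, -0.002], [0.002, 0.003, -1.0]]
contact_force: [0.4, -0.0, -0.1]
width: 0.374
grip_force: 15.0
```

step_arm(
  steps=[
    [[0.43,-0.17,-0.01,0,0,0],[0.85,-0.345,-0.03,0,0,0]],
  ],
)

```text
t: 7.55
tool_pos: [0.5064, 0.1592, 0.1548]
ee_rot: [[-0.165, -0.986, -0.003], [-0.986, 0.165, -0.002], [0.002, 0.003, -1.0]]
contact_force: [-0.6, -0.0, 0.3]
width: 0.38
grip_force: 15.0
```

step_arm(
  steps=[
    [[0.43,-0.17,-0.01,0,0,-0.03],[0.85,-0.345,-0.03,0,0,-0.061],[0.85,-0.345,-0.03,0,0,-0.061],[0.85,-0.345,-0.03,0,0,-0.061]],
  ],
)

```text
t: 8.05
tool_pos: [0.5228, 0.0892, 0.1579]
ee_rot: [[0.025, -1.0, -0.002], [-1.0, -0.025, -0.001], [0.001, 0.002, -1.0]]
contact_force: [-0.0, -0.6, -0.8]
width: 0.374
grip_force: 15.0
```

```bash
python3 - <<'E'
from h import *
d=snap("wrist"); np.savez("w4.npz",**d); cv2.imwrite("pics/w4.png",d["frame"][:,:,::-1])
s=bot.state(); print(s["t"],s["tool_pos"],np.round(s["ee_rot"],4).tolist(),s["width"],s["grip_force"])
E
```

```text
8.1 [0.5228722  0.08959976 0.15820142] [[0.0256, -0.9997, -0.0016], [-0.9997, -0.0256, -0.0004], [0.0004, 0.0016, -1.0]] 0.3760399672423233 14.999945954186842
```

View pics/w4.png

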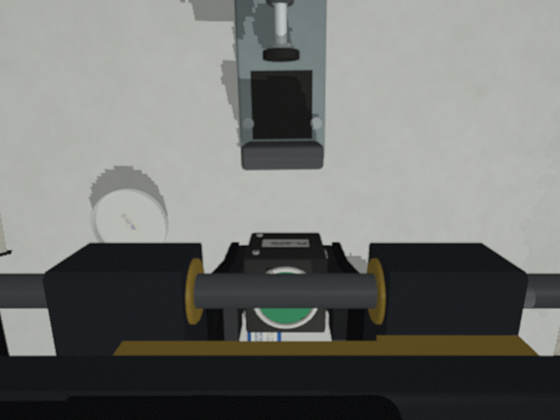

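The view shows the nest mat at (282,105), the anvil's top face in rows 142–168 and columns 243–323, the pad at (281,54), and the held cube square in the fingers. I'll fit the anvil edge and base sides numerically.

```bash
python3 - <<'E'
from h import *
d=dict(np.load("w4.npz")); g=cv2.cvtColor(d["frame"],cv2.COLOR_RGB2GRAY).astype(float); g=cv2.GaussianBlur(g,(3,3),0)
h=cv2.cvtColor(d["frame"],cv2.COLOR_RGB2HSV)
print("col 315:",g[125:175:2,315].astype(int)); print("col 282:",g[125:175:2,282].astype(int)); print("row 90:",g[90,225:340:3].astype(int)); 
# subpixel strongest gradient edges
def vedge(r,c0,c1):
    q=np.abs(np.diff(g[r,c0:c1])); i=q.argmax(); w=q[max(0,i-2):i+3]; return c0+.5+(np.arange(max(0,i-2),max(0,i-2)+len(w))*w).sum()/w.sum()
def hedge(c,r0,r1):
    q=np.abs(np.diff(g[r0:r1,c])); i=q.argmax(); w=q[max(0,i-2):i+3]; return r0+.5+(np.arange(max(0,i-2),max(0,i-2)+len(w))*w).sum()/w.sum()
def fit(px,z,ax):
    P=onplane(d,px,z)[:,:2]
    for _ in range(3):
        vx,vy,x0,y0=cv2.fitLine(np.float32(P),cv2.DIST_HUBER,0,1e-4,1e-4)[:,0]; r=np.abs((P-[x0,y0])@[vy,-vx]); P=P[r<max(2*np.median(r),3e-4)]
    return np.rad2deg(np.arctan2(vy,vx))%180,P.mean(0).round(4),len(P),np.median(r).round(5)
R=range(5,135,2)
L=[(vedge(r,228,250),r) for r in R if True]; Rr=[(vedge(r,316,335),r) for r in R]
print("base L",fit(L,.012,0)); print("base R",fit(Rr,.012,0))
for z in (.054,): print("anvil outer bottom/side edge rows ~168",fit([(c,hedge(c,160,178)) for c in range(250,318,2)],z,1))
print("anvil L/R ends",np.median([vedge(r,234,252) for r in range(148,164)]),np.median([vedge(r,315,332) for r in range(148,164)]))
print("nest edge",fit([(c,hedge(c,134,150)) for c in range(250,312,2)],.054,1),np.median([hedge(c,134,150) for c in range(250,312,2)]))
print("mat far",fit([(c,hedge(c,62,78)) for c in range(255,308,2)],.013,1),"mat sides",np.median([vedge(r,244,258) for r in range(80,115)]),np.median([vedge(r,306,316) for r in range(80,115)]))
cv2.imwrite("pics/z2.png",cv2.convertScaleAbs(cv2.resize(d["frame"][30:190,220:345][:,:,::-1],None,fx=3.7,fy=3.7,interpolation=cv2.INTER_CUBIC),alpha=1.6,beta=15))
E
```

```text
col 315: [152 148 125 108  99  97  96  94  60  36  44  59  69  70  70  70  72  73
  73  73  73  76 136 180 179]
col 282: [ 25  24  24  24  24  24  29  64  54  37  43  56  68  71  70  70  72  73
  73  73  74  75 123 178 182]
row 90: [161 129 129 129 113  84  90  90  86  31  24  24  24  23  24  24  24  25
  24  24  25  24  26  24  24  26  35  35  34  93 128 128 127 132 179 179
 178 178 178]
base L (np.float32(92.283714), array([ 0.5595, -0.0142]), 44, np.float64(0.00023))
base R (np.float32(92.13024), array([ 0.4939, -0.0118]), 65, np.float64(2e-05))
anvil outer bottom/side edge rows ~168 (np.float32(2.1654575), array([0.5234, 0.056 ]), 34, np.float64(2e-05))
anvil L/R ends 240.56158280922432 323.47849659017936
nest edge (np.float32(1.7013747), array([0.5291, 0.036 ]), 22, np.float64(1e-05)) 138.65160955347872
mat far (np.float32(2.2181), array([ 0.5265, -0.0108]), 27, np.float64(2e-05)) mat sides 251.0448473282443 311.65845539280957
```

View pics/z2.png

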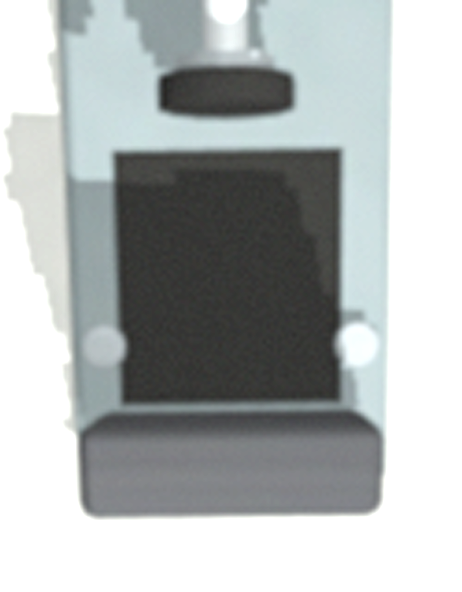

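```bash
cat >> h.py <<'E'
A=np.deg2rad(92.2); U=np.array([np.cos(A),np.sin(A),0]); V=np.array([-np.sin(A),np.cos(A),0])
O=np.array([.5247,.0393,0])-.095*U   # clamp origin
def cl(x,y,z): return O+x*U+y*V+np.array([0,0,z])
def incl(p): q=np.asarray(p)-O; return np.array([q@U,q@V,q[2]])
E
python3 - <<'E'
from h import *
d=dict(np.load("w4.npz")); print("mat y-centre",incl(onplane(d,[[251.0,95],[311.7,95]],.013).mean(0)),"pad front",incl(onplane(d,[[281,61]],.0295)[0]),"pad bottom sides",incl(onplane(d,[[263,57],[299,57]],.0295).mean(0)))
print(cl(.078,0,0),move(cl(.073,0,.10),Rdown(-177.8)))
E
```

```text
mat y-centre [0.06231252 0.00012708 0.013     ] pad front [0.0407204  0.00035096 0.0295    ] pad bottom sides [0.03816021 0.00039618 0.0295    ]
[0.52535259 0.02231253 0.        ] (array([ 0.9038, -0.0115,  0.7279]), array([ 0.0005, -0.0001, -0.0041]))
```

step_arm(
  steps=[
    [[0.45,0,0.3,0,0,0],[0.9,-0.01,0.6,0,0,-0.004],[0.9,-0.01,0.72,0,0,-0.004],[0.9,-0.01,0.72,0,0,-0.004]],
  ],
)

```text
t: 8.6
tool_pos: [0.5258, 0.018, 0.1009]
ee_rot: [[0.039, -0.999, -0.001], [-0.999, -0.039, -0.0], [0.0, 0.001, -1.0]]
contact_force: [0.1, 0.8, -0.4]
width: 0.377
grip_force: 15.0
```

```bash
python3 - <<'E'
from h import *
s=bot.state(); print(s["t"],incl(s["tool_pos"]),s["contact_force"],np.round(s["ee_rot"],4).tolist(),move(cl(.073,0,.042),Rdown(-177.8)))
E
```

```text
8.6 [ 0.07370535 -0.00032209  0.1008694 ] [ 0.14220346  0.7841303  -0.35117997] [[0.0391, -0.9992, -0.0013], [-0.9992, -0.0391, -0.0005], [0.0004, 0.0013, -1.0]] (array([0.0085, 0.003 , 0.7359]), array([ 0.0004, -0.0001,  0.0002]))
```

step_arm(
  steps=[
    [[0.015,0,0.25,0,0,0],[0.015,0,0.5,0,0,0],[0.015,0,0.73,0,0,0],[0.015,0,0.73,0,0,0]],
  ],
)

```text
t: 9.1
tool_pos: [0.5259, 0.0172, 0.0428]
ee_rot: [[0.04, -0.999, -0.001], [-0.999, -0.04, -0.0], [0.0, 0.001, -1.0]]
contact_force: [0.1, -0.5, -0.4]
width: 0.374
grip_force: 15.0
```

step_arm(
  steps=[
    [[0,0,0.03,0,0,0],[0,0,0.05,0,0,0],[0,0,0.05,0,0,0]],
  ],
)

```text
t: 9.48
tool_pos: [0.5264, 0.0162, 0.0397]
ee_rot: [[0.038, -0.999, 0.001], [-0.999, -0.038, 0.0], [-0.0, -0.001, -1.0]]
contact_force: [-0.5, 0.7, -1.7]
width: 0.377
grip_force: 15.0
```

step_arm(
  steps=[
    [[0,0,0.02,0,0,0],[0,0,0.02,0,0,0]],
  ],
)

```text
t: 9.72
tool_pos: [0.526, 0.016, 0.0375]
ee_rot: [[0.038, -0.999, -0.0], [-0.999, -0.038, -0.0], [0.0, 0.0, -1.0]]
contact_force: [0.9, -0.4, -1.2]
width: 0.377
grip_force: 15.0
```

step_arm(
  steps=[
    [[0,0,0.012,0,0,0],[0,0,0.012,0,0,0],[0,0,0.012,0,0,0]],
  ],
)

```text
t: 10.1
tool_pos: [0.5261, 0.016, 0.0366]
ee_rot: [[0.038, -0.999, -0.0], [-0.999, -0.038, -0.0], [0.0, 0.0, -1.0]]
contact_force: [0.6, 0.5, -0.8]
width: 0.374
grip_force: 15.0
```

```bash
python3 - <<'E'
from h import *
s=bot.state(); print(s["t"],incl(s["tool_pos"]),s["contact_force"])
E
```

```text
10.1 [ 0.07169889 -0.00051636  0.03656706] [ 0.57581329  0.46548497 -0.75879173]
```

step_arm(
  steps=[
    [[-0.03,0,0,0,0,0],[-0.06,0,0,0,0,0],[-0.06,0,0,0,0,0]],
  ],
)

```text
t: 10.48
tool_pos: [0.526, 0.0211, 0.0366]
ee_rot: [[0.039, -0.999, 0.0], [-0.999, -0.039, 0.0], [-0.0, -0.0, -1.0]]
contact_force: [-0.1, 0.2, -0.7]
width: 0.373
grip_force: 15.0
```

step_arm(
  steps=[
    [[-0.012,0,0,0,0,0],[-0.012,0,0,0,0,0]],
  ],
)

```text
t: 10.72
tool_pos: [0.5259, 0.0218, 0.0366]
ee_rot: [[0.038, -0.999, -0.0], [-0.999, -0.038, -0.0], [0.0, 0.0, -1.0]]
contact_force: [-0.6, -0.3, 0.4]
width: 0.375
grip_force: 15.0
```

step_arm(
  steps=[
    [[-0.012,0,0,0,0,0],[-0.012,0,0,0,0,0]],
  ],
)

```text
t: 10.98
tool_pos: [0.5258, 0.0219, 0.0366]
ee_rot: [[0.038, -0.999, -0.0], [-0.999, -0.038, -0.001], [0.001, 0.0, -1.0]]
contact_force: [0.6, -5.9, -1.1]
width: 0.376
grip_force: 15.0
```

step_arm(
  steps=[
    [[0.006,0,0.006,0,0,0],[0.006,0,0.006,0,0,0]],
  ],
)

```text
t: 11.22
tool_pos: [0.5258, 0.0219, 0.0364]
ee_rot: [[0.038, -0.999, -0.0], [-0.999, -0.038, -0.0], [0.0, 0.0, -1.0]]
contact_force: [-0.1, -3.7, 2.1]
width: 0.376
grip_force: 15.0
```

step_arm(
  steps=[
    [[0,0,0.006,0,0,0],[0,0,0.006,0,0,0]],
  ],
)

```text
t: 11.48
tool_pos: [0.5258, 0.0219, 0.0364]
ee_rot: [[0.039, -0.999, -0.0], [-0.999, -0.039, -0.001], [0.001, 0.0, -1.0]]
contact_force: [-1.4, -5.3, 5.6]
width: 0.376
grip_force: 15.0
```

step_arm(
  steps=[
    [[0,0,0,0,0,0],[0,0,0,0,0,0],[0,0,0,0,0,0]],
  ],
  fingers=-0.2,
)

```text
t: 11.85
tool_pos: [0.5259, 0.0227, 0.0354]
ee_rot: [[0.039, -0.999, 0.0], [-0.999, -0.039, 0.0], [-0.0, -0.0, -1.0]]
contact_force: [-0.5, 0.8, 0.3]
width: 0.576
grip_force: 0.0
```

step_arm(
  steps=[
    [[0,0,-0.1,0,0,0],[0,0,-0.5,0,0,0],[0,0,-1,0,0,0]],
  ],
)

```text
t: 12.22
tool_pos: [0.5254, 0.0222, 0.1162]
ee_rot: [[0.038, -0.999, -0.002], [-0.999, -0.038, -0.001], [0.001, 0.002, -1.0]]
contact_force: [0.1, 0.4, -0.1]
width: 0.6
grip_force: 0.0
```

step_arm(
  steps=[
    [[-0.4,0,-0.5,0,0,0],[-0.9,0,-0.9,0,0,0],[-0.9,0,-0.9,0,0,0]],
  ],
  fingers=-1,
)

```text
t: 12.6
tool_pos: [0.5248, 0.0969, 0.1913]
ee_rot: [[0.042, -0.999, 0.007], [-0.999, -0.042, 0.003], [-0.003, -0.008, -1.0]]
contact_force: [0.0, -0.4, 0.2]
width: 0.853
grip_force: 0.0
```

```bash
python3 - <<'E'
from h import *
d=snap("wrist"); np.savez("w5.npz",**d); cv2.imwrite("pics/w5.png",d["frame"][:,:,::-1])
s=bot.state(); print(s["t"],incl(s["tool_pos"]),s["contact_force"],np.round(s["joint_pos"],1))
E
```

```text
12.65 [ 0.15120889 -0.00083702  0.18920864] [-0.42511707  0.57418547  0.25724111] [ 27.8  15.6 -17.2  -0.  -57.1 -25.5]
```

View pics/w5.png

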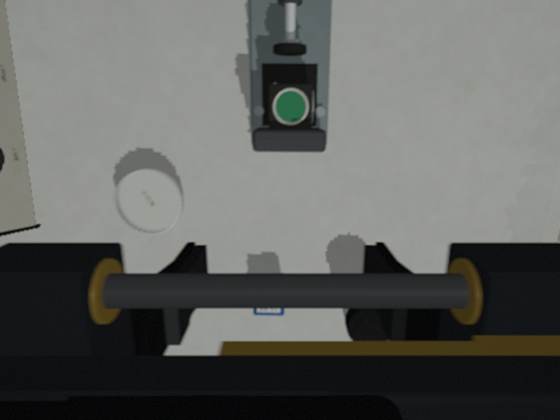

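The cube stands square on the nest against the anvil, with its lens at (291,105) and the anvil at (290,138), and it has been let go. I'll check the handle and trigger position from the w2 range data before moving there.

```bash
python3 - <<'E'
from h import *
for n in ("w2","top0"):
    d=dict(np.load(n+".npz")); z=d["range_z"]; v,u=np.nonzero((z>0))
    P=d["eye"]+rays(d,np.c_[u,v])*z[v,u][:,None]; q=P-O; c=np.c_[q@U,q@V,P[:,2]]
    m=(abs(c[:,1])<.05)&(c[:,0]>-.11)&(c[:,0]<-.03)&(c[:,2]>.094)&(c[:,2]<.115); k=c[m]; print(n,m.sum())
    if m.sum()<5: continue
    t=k[k[:,0]<-.068]; h=k[k[:,0]>=-.068]
    for a in (t,h):
        if len(a): print(len(a),np.percentile(a,[3,50,97],axis=0).round(4).tolist())
    m=(c[:,0]>.04)&(c[:,0]<.105)&(abs(c[:,1])<.04)&(c[:,2]>.045)&(c[:,2]<.065)
    print("anvil top",np.percentile(c[m],[3,50,97],axis=0).round(4).tolist() if m.any() else None)
d=dict(np.load("w5.npz")); g=green(d); print("lens",incl(onplane(d,[g[0]],.047)[0]))
print(move(cl(-.062,0,.19),Rdown(-87.8)))
E
```

```text
w2 1047
500 [[-0.0873, -0.0122, 0.0947], [-0.0805, -0.0004, 0.0993], [-0.0766, 0.0123, 0.1013]]
547 [[-0.0566, -0.0125, 0.0947], [-0.0494, -0.0007, 0.0995], [-0.0447, 0.0121, 0.1016]]
anvil top [[0.0953, -0.0268, 0.0508], [0.1, -0.0024, 0.0534], [0.1047, 0.0253, 0.0547]]
top0 118
54 [[-0.0857, -0.0115, 0.0945], [-0.0799, 0.0009, 0.0998], [-0.0753, 0.0127, 0.1029]]
64 [[-0.0563, -0.013, 0.0956], [-0.0491, 0.0002, 0.0995], [-0.0429, 0.0124, 0.1029]]
anvil top [[0.0989, -0.0256, 0.0502], [0.1019, -0.0029, 0.0534], [0.1049, 0.0251, 0.0564]]
lens [0.07839881 0.0017266  0.047     ]
(array([ 2.6651,  0.0154, -0.0143]), array([-1.100e-03, -3.000e-04, -4.994e-01]))
```

step_arm(
  steps=[
    [[0.45,0,0,0,0,0],[0.89,0,0,0,0,0]],
  ],
)

```text
t: 12.9
tool_pos: [0.5247, 0.0217, 0.1864]
ee_rot: [[0.039, -0.999, -0.003], [-0.999, -0.039, -0.001], [0.001, 0.003, -1.0]]
contact_force: [0.1, 0.4, -0.9]
width: 0.988
grip_force: 0.0
```

step_arm(
  steps=[
    [[0.45,0,0,0,0,0],[0.89,0,0,0,0,0]],
  ],
)

```text
t: 13.15
tool_pos: [0.5273, -0.05, 0.1864]
ee_rot: [[0.037, -0.999, -0.003], [-0.999, -0.037, -0.0], [0.0, 0.003, -1.0]]
contact_force: [0.0, 0.6, -0.5]
width: 1.0
grip_force: 0.0
```

step_arm(
  steps=[
    [[0.45,0,0,0,0,-0.05],[0.89,0.015,0,0,0,-0.1],[0.89,0.015,0,0,0,-0.15],[0.89,0.015,0,0,0,-0.2],[0.89,0.015,0,0,0,-0.25]],
  ],
)

```text
t: 13.78
tool_pos: [0.5287, -0.1203, 0.1862]
ee_rot: [[0.736, -0.677, -0.003], [-0.677, -0.736, 0.0], [-0.003, 0.002, -1.0]]
contact_force: [-0.1, -0.1, 0.1]
width: 1.002
grip_force: 0.0
```

step_arm(
  steps=[
    [[0,0,0,0,0,-0.05],[0,0,0,0,0,-0.1],[0,0,0,0,0,-0.15],[0,0,0,0,0,-0.2],[0,0,0,0,0,-0.25],[0,0,0,0,0,-0.25],[0,0,0,0,0,-0.25]],
  ],
)

```text
t: 14.65
tool_pos: [0.5295, -0.1197, 0.187]
ee_rot: [[0.999, 0.035, -0.001], [0.035, -0.999, 0.0], [-0.001, -0.0, -1.0]]
contact_force: [0.5, -0.1, -0.1]
width: 0.998
grip_force: 0.0
```

```bash
python3 - <<'E'
from h import *
s=bot.state(); print(s["t"],incl(s["tool_pos"]),s["contact_force"],np.round(s["joint_pos"],1),s["width"])
print(move(cl(-.061,0,.08),Rdown(-87.8)))
d=snap("wrist"); np.savez("w6.npz",**d)
z=d["range_z"]; v,u=np.nonzero((z>0))
P=d["eye"]+rays(d,np.c_[u,v])*z[v,u][:,None]; q=P-O; c=np.c_[q@U,q@V,P[:,2]]
k=c[(abs(c[:,1])<.03)&(c[:,0]>-.11)&(c[:,0]<-.03)&(c[:,2]>.094)&(c[:,2]<.108)]
for a in (k[k[:,0]<-.068],k[k[:,0]>=-.068]):
    if len(a): print(len(a),np.percentile(a,[3,50,97],axis=0).round(4).tolist())
E
```

```text
14.65 [-0.06402077  0.00129843  0.18701062] [ 0.5348471  -0.08210096 -0.05449617] [  4.4  16.8 -15.7  -0.  -57.6  87.7] 0.9982301854584321
(array([ 0.0181, -0.0377,  1.3376]), array([-0.    ,  0.0005, -0.001 ]))
707 [[-0.0889, -0.0125, 0.0956], [-0.0828, -0.0009, 0.0994], [-0.0773, 0.0117, 0.1012]]
821 [[-0.0581, -0.0127, 0.0956], [-0.0516, -0.001, 0.0996], [-0.045, 0.0119, 0.1014]]
```

step_arm(
  steps=[
    [[0.028,-0.037,0.2,0,0,0],[0.028,-0.037,0.5,0,0,0],[0.028,-0.037,0.67,0,0,0]],
  ],
)

```text
t: 15.08
tool_pos: [0.5312, -0.116, 0.1318]
ee_rot: [[0.999, 0.038, -0.003], [0.038, -0.999, 0.0], [-0.003, -0.0, -1.0]]
contact_force: [0.5, 0.2, -0.5]
width: 0.997
grip_force: 0.0
```

step_arm(
  steps=[
    [[0,0,0.3,0,0,0],[0,0,0.55,0,0,0],[0,0,0.67,0,0,0],[0,0,0.67,0,0,0]],
  ],
  fingers=-0.52,
)

```text
t: 15.58
tool_pos: [0.5319, -0.1162, 0.0798]
ee_rot: [[0.999, 0.038, -0.002], [0.038, -0.999, -0.0], [-0.002, 0.0, -1.0]]
contact_force: [0.9, 0.0, 0.2]
width: 0.77
grip_force: 0.0
```

```bash
cat >> h.py <<'E'
def cloud(n):
    d=snap(n); z=d["range_z"]; v,u=np.nonzero(z>0); P=d["eye"]+rays(d,np.c_[u,v])*z[v,u][:,None]; q=P-O
    return d,np.c_[q@U,q@V,P[:,2]],d["frame"][v,u]
E
python3 - <<'E'
from h import *
s=bot.state(); print(s["t"],incl(s["tool_pos"]),s["contact_force"],s["width"])
for n in ("top","wrist"):
    d,c,f=cloud(n); np.savez(n+"7.npz",**d)
    print(n,"pad proj",proj(d,[cl(.03,0,.0295),cl(.061,0,.0295)]).round())
    for y0,y1 in ((-.013,-.007),(.007,.013)):
        m=(c[:,1]>y0)&(c[:,1]<y1)&(c[:,2]>.018)&(c[:,2]<.06)&(c[:,0]>.01)&(c[:,0]<.07); k=c[m]; o=k[:,0].argsort(); print((k[o][:, [0,2]]*1000).round().astype(int).tolist()[:40])
E
```

```text
15.575 [-0.06068317 -0.00125672  0.07976667] [0.91299233 0.00934243 0.15256863] 0.7701518960727232
top pad proj [[324. 218.]
 [313. 218.]]
[]
[]
wrist pad proj [[120. 242.]
 [ 64. 242.]]
[[30, 31], [30, 35], [30, 27], [30, 31], [30, 31], [30, 27], [31, 33], [31, 32], [31, 29], [31, 34], [31, 31], [31, 28], [31, 32], [31, 27], [31, 35], [31, 28], [31, 29], [31, 29], [31, 35], [31, 31], [31, 25], [31, 31], [31, 33], [31, 32], [31, 33], [31, 34], [31, 31], [32, 33], [32, 33], [32, 31], [32, 34], [32, 29], [32, 33], [32, 33], [32, 31], [32, 29], [32, 35], [32, 31], [33, 33], [33, 33]]
[]
```

The wrist camera still sees the pad's far side, so I can track it. First stroke now.

step_arm(
  steps=[
    [[0,0,0,0,0,0],[0,0,0,0,0,0],[0,0,0,0,0,0],[0,0,0,0,0,0],[0,0,0,0,0,0],[0,0,0,0,0,0]],
  ],
  fingers=1,
  squeeze=30,
)

```text
t: 16.42
tool_pos: [0.5326, -0.1163, 0.081]
ee_rot: [[0.999, 0.039, 0.001], [0.039, -0.999, -0.0], [0.001, 0.001, -1.0]]
contact_force: [-0.6, -0.2, 3.4]
width: 0.387
grip_force: 30.0
```

```bash
cat > padx.py <<'E'
from h import *
s=bot.state(); print(s["t"],incl(s["tool_pos"]).round(4),np.round(s["contact_force"],1),s["width"]*87,s["grip_force"])
d,c,f=cloud("wrist")
m=(c[:,1]>-.014)&(c[:,1]<-.006)&(c[:,2]>.02)&(c[:,2]<.044)&(c[:,0]>.01)&(c[:,0]<.07); x=np.sort(c[m,0])
print("hist",np.histogram(x*1000,bins=range(20,72,2))[0])
g=np.flatnonzero(np.diff(x)>.003); print("clusters mm",[(round(1000*a[0],1),round(1000*a[-1],1),len(a)) for a in np.split(x,g+1)])
E
python3 - <<'E'
import sys; sys.argv=['x']; exec(open('padx.py').read())
E
```

```text
16.425 [-0.0608 -0.0019  0.081 ] [-0.6 -0.2  3.4] 33.65947955160185 29.996445989236236
hist [  0   0   0   0   0   0   0   0   0   9  59 163  69  78  31   0   0   0
   0   0  65 340   0   0   2]
clusters mm [(np.float64(10.0), np.float64(15.2), 70), (np.float64(39.5), np.float64(49.5), 409), (np.float64(60.8), np.float64(63.8), 405), (np.float64(68.9), np.float64(69.3), 2)]
```

step_arm(
  steps=[
    [[0,0,0,0,0,0],[0,0,0,0,0,0],[0,0,0,0,0,0],[0,0,0,0,0,0],[0,0,0,0,0,0]],
  ],
  fingers=-0.52,
)

```text
t: 17.1
tool_pos: [0.5318, -0.1159, 0.08]
ee_rot: [[0.999, 0.038, -0.001], [0.038, -0.999, 0.0], [-0.001, -0.0, -1.0]]
contact_force: [-0.1, 0.7, 0.5]
width: 0.748
grip_force: 0.0
```

```bash
python3 padx.py
```

```text
17.1 [-0.0604 -0.0011  0.08  ] [-0.1  0.7  0.5] 65.08446881854809 0.0
hist [  0   0   0   0   0   0   0   0   0  11  57 162  81  68  28   0   0   0
   0   0  74 342   1   0   1]
clusters mm [(np.float64(10.0), np.float64(14.9), 73), (np.float64(39.5), np.float64(49.2), 407), (np.float64(61.1), np.float64(64.9), 417), (np.float64(68.3), np.float64(68.3), 1)]
```

Stroke 1 brought the trigger home (width 33.7 mm) and moved the pad front from about 39.5 to 49 mm; the cube face is at about 61 mm.

step_arm(
  steps=[
    [[0,0,0,0,0,0],[0,0,0,0,0,0],[0,0,0,0,0,0],[0,0,0,0,0,0],[0,0,0,0,0,0],[0,0,0,0,0,0]],
  ],
  fingers=1,
)

```text
t: 17.9
tool_pos: [0.5321, -0.1163, 0.0804]
ee_rot: [[0.999, 0.038, -0.0], [0.038, -0.999, -0.0], [-0.0, 0.0, -1.0]]
contact_force: [0.8, -1.5, -1.1]
width: 0.386
grip_force: 30.0
```

step_arm(
  steps=[
    [[0,0,0,0,0,0],[0,0,0,0,0,0],[0,0,0,0,0,0],[0,0,0,0,0,0],[0,0,0,0,0,0]],
  ],
  fingers=-0.52,
)

```text
t: 18.52
tool_pos: [0.5323, -0.1159, 0.0806]
ee_rot: [[0.999, 0.039, 0.0], [0.039, -0.999, 0.0], [0.0, -0.0, -1.0]]
contact_force: [0.4, -0.5, 0.1]
width: 0.751
grip_force: 0.0
```

```bash
python3 padx.py
```

```text
18.525 [-0.0604 -0.0017  0.0806] [ 0.4 -0.5  0.1] 65.33749533359813 0.0
hist [ 11   0   0   0   0   0   0   0   0   0   0   0   8  69 155  93  66  31
   0   0  79 320   1   0   0]
clusters mm [(np.float64(10.0), np.float64(20.8), 162), (np.float64(45.5), np.float64(55.4), 422), (np.float64(61.2), np.float64(64.6), 400)]
```

step_arm(
  steps=[
    [[0,0,0,0,0,0],[0,0,0,0,0,0],[0,0,0,0,0,0],[0,0,0,0,0,0],[0,0,0,0,0,0],[0,0,0,0,0,0]],
  ],
  fingers=1,
)

```text
t: 19.32
tool_pos: [0.5322, -0.1163, 0.0804]
ee_rot: [[0.999, 0.039, -0.0], [0.039, -0.999, -0.0], [-0.0, 0.0, -1.0]]
contact_force: [0.1, -2.1, 0.1]
width: 0.388
grip_force: 30.0
```

```bash
python3 padx.py
```

```text
19.325 [-0.0608 -0.0016  0.0804] [ 0.1 -2.1  0.1] 33.72844141427542 29.997583703370765
hist [ 32  34  33  12   0   0   0   0   0   0   0   0   0   0   0   6  68 175
  83  72  63 225   3   0   1]
clusters mm [(np.float64(10.0), np.float64(26.8), 270), (np.float64(51.5), np.float64(65.5), 695), (np.float64(69.3), np.float64(69.3), 1)]
```

The pad has reached the cube with no spring travel yet (the collar-to-pad distance is unchanged at 24.7 mm). One more stroke, then hold.

step_arm(
  steps=[
    [[0,0,0,0,0,0],[0,0,0,0,0,0],[0,0,0,0,0,0],[0,0,0,0,0,0],[0,0,0,0,0,0]],
  ],
  fingers=-0.52,
)

```text
t: 20.0
tool_pos: [0.5322, -0.1159, 0.0804]
ee_rot: [[0.999, 0.038, 0.0], [0.038, -0.999, 0.0], [0.0, -0.0, -1.0]]
contact_force: [-0.1, 0.7, -0.8]
width: 0.749
grip_force: 0.0
```

step_arm(
  steps=[
    [[0,0,0,0,0,0],[0,0,0,0,0,0],[0,0,0,0,0,0],[0,0,0,0,0,0],[0,0,0,0,0,0],[0,0,0,0,0,0]],
  ],
  fingers=1,
)

```text
t: 20.75
tool_pos: [0.5322, -0.1163, 0.0804]
ee_rot: [[0.999, 0.039, -0.0], [0.039, -0.999, -0.0], [-0.0, 0.0, -1.0]]
contact_force: [-0.7, -1.3, 0.0]
width: 0.389
grip_force: 30.0
```

```bash
python3 padx.py
```

```text
20.75 [-0.0608 -0.0015  0.0804] [-0.7 -1.3  0. ] 33.87697042114551 29.99762289924547
hist [ 37  30  39  30  34  31   9   0   0   0   0   0   0   0   0   0  49  45
 192  68 102 185   0   1   1]
clusters mm [(np.float64(11.2), np.float64(32.8), 314), (np.float64(52.8), np.float64(69.0), 643)]
```

```bash
python3 - <<'E'
from h import *
def meas(d):
    z=d["range_z"]; v,u=np.nonzero(z>0); P=d["eye"]+rays(d,np.c_[u,v])*z[v,u][:,None]; q=P-O; c=np.c_[q@U,q@V,P[:,2]]*1000
    m=(c[:,1]>-14)&(c[:,1]<-6)&(c[:,2]>20)&(c[:,2]<44)&(c[:,0]>0)&(c[:,0]<70); x=np.sort(c[m,0])
    p=np.split(x,np.flatnonzero(np.diff(x)>3)+1); i=max(range(len(p)-1),key=lambda i:p[i+1][0]-p[i][-1]) if len(p)>1 else None
    if i is None: return x[:3]
    a,b=p[i],np.concatenate(p[i+1:]); return [round(float(t),2) for t in (np.sort(a)[-6:].mean(),np.sort(b)[:6].mean(),np.sort(b)[20],np.sort(b)[40],np.sort(b)[80])]
print("base",meas(dict(np.load("wrist7.npz"))))
for _ in range(4): print(meas(snap("wrist")))
d=snap("top"); g=green(d); s=bot.state(); print(s["t"],s["width"]*87,s["grip_force"])
E
```

```text
base [5.07, 30.21, 30.62, 30.91, 33.16]
[32.61, 52.95, 53.4, 53.86, 55.55]
[32.42, 52.97, 53.41, 53.8, 55.21]
[32.45, 52.88, 53.44, 53.77, 55.68]
[32.53, 53.04, 53.57, 53.84, 55.54]
21.05 33.72489861332941 29.99842351069674
```

The collar-to-pad distance has shortened by about 4.5 mm, so the pad bears firmly on the cube, and the trigger is still held home. Handing in.

```bash
python3 -c "
from workcell import bot
print(bot.finish_job())"
```

```text
the job is handed in; nothing more can be done
None
```

The job is handed in at about 21 s: the cube stands square against the anvil, gripped by the pad at about 4.5 mm of spring after four full strokes, and the trigger is still held squeezed against the handle.

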